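Take the spent gas filter off its bayonet mount

TASK

Take the spent gas filter (the white cartridge with the straight bar grip) off its mount: push that mount's release button right down, turn the cartridge anticlockwise, up to a quarter turn, only until you feel its stop, and lift it straight off without forcing anything. Keep it upright and stand it gently on the floor of the empty half of the steel tray; leave the other filter, its button and everything else on the bench as they are.

Things in the scene. Friction and masses are not known exactly. Their poses are not given: they have to be found in the camera images.
- mount_axis (a point): the filter's mount, a grey painted base fixed to the bench: foot plate 84 x 134 mm, 10 mm thick, carrying a round aluminium socket, 74 mm outer diameter, top 40 mm above the bench. Point: on the socket's vertical axis at its top. z is up; y points to the release button, 66 mm along +y on a shoulder 34 x 40 mm whose top is 42 mm above the bench. A brass port sticks out at -y.
- bayonet (a point): bayonet flange inside the same socket, hidden; point on the axis 34 mm above the bench. It holds the cartridge's two lugs down until it has been turned anticlockwise (from above) by 50 to 95 degrees, onto a solid stop: the angle differs and must be felt. Turning takes under 0.2 N m; a spring (5 to 9 N) then pushes it up to 6 mm. Over 40 N on the lugs (some 0.6 N m on the stop) is damage.
- button_top (a point): centre of the top of this mount's release button, round, steel, 24 mm across, standing 11 to 12 mm above its shoulder. It moves straight down against about 4 N of friction and stays where pushed. The cartridge can turn only once the button is on its end stop, 8 to 9 mm down (nearly level with the shoulder). Over 45 N on it is damage.
- cartridge_center (a point): centre (half-way up) of the spent cartridge: white plastic, 74 mm high, 0.2 to 0.4 kg, seated upright. From the foot up: steel stem 30 mm in diameter, 18.5 mm high, with lugs 25 mm out along +x and -x; ribbed body 52 mm in diameter from 18.5 to 46 mm; bar grip above. z is up. Lifting it 25 mm brings it clear of the mount.
- bar_grip (a point): centre of the cartridge's straight bar grip, on its axis 23 mm above the cartridge's centre: 44 mm long (along this frame's x), 20 mm wide (along y), 28 mm high, standing on the body's flat top 14 mm below this point. In the locked position the bar lies in line with the release button, within 3 degrees.
- mount2_axis (a point): the neighbouring mount, fixed: the same base and socket (point on the socket's axis, 40 mm above the bench; its button 66 mm along +y), but its white cartridge, 52 mm in diameter, top 95 mm above the bench, has a round domed knob. Leave alone.
- button2_top (a point): centre of the top of the neighbouring mount's release button. Leave alone.
- tray_free (a point): centre of the inner floor of the empty half of a fixed steel tray, 4 mm above the bench; this half is 142 mm (x) by 94 mm (y) inside. Whole tray: 150 x 200 mm, walls 30 mm high, 4 mm thick, a dividing wall 22 mm above the floor; the half on the -y side holds a brass nut and a grey cap. Setting the cartridge down with over 50 N is too hard.
Mind the look-alikes: they are no part of the job. What is shaped like the part that bears cartridge_center but brown or yellow is not meant.

How it is judged (in metres and radians):
On the way, in this order (a step that is already met when the one before it is completed fails the run):
1. the release button of the bar-grip cartridge's mount is pushed down to its stop (value of joint button above 0.0075 m), for 0.1 s.
2. the cartridge is lifted clear of its mount, upright (z of cartridge_center in the frame of mount_axis above 0.045 m and angle between cartridge_center's own z axis and vertical below 0.3 rad), for 0.1 s.
At the end, for the whole second after the job is handed in: The cartridge stands upright (within 0.1 rad) on the floor of the empty half of the tray: its centre within 60 mm along x and 35 mm along y of that half's centre and less than 41 mm above the tray floor, at rest and released (x of cartridge_center in the frame of tray_free between -0.06 and 0.06 m and y of cartridge_center in the frame of tray_free between -0.035 and 0.035 m and z of cartridge_center in the frame of tray_free below 0.041 m and angle between cartridge_center's own z axis and vertical below 0.1 rad and linear speed of cartridge below 0.02 m/s); the robot touches nothing.
It fails at once if the bayonet is forced: more than 40 N between the cartridge and the mount (contact force between cartridge and ring above 40 N or contact force between cartridge and mount above 40 N).
It fails at once if the release button is pressed with more than 45 N (contact force between button and the arm above 45 N).
It fails at once if the cartridge is tipped by more than 0.5 rad (angle between cartridge_center's own z axis and vertical above 0.5 rad).
It fails at once if the cartridge is dropped or pushed onto the tray with more than 50 N (contact force between cartridge and tray above 50 N).
It fails at once if the neighbouring mount's button is pressed by more than 3 mm, or a bystander is moved by more than 30 mm (distance of any of beaker, solvent, spanner, septa_box, weight_tin, nut, cap from where it was at the start of the episode above 0.03 m or value of joint button2 above 0.003 m).
It also fails if it takes over 70 s, if anything falls off the work surface, if the arm or the gripper's body presses on something with over 40 N, if the wrist force passes 120 N, or if a joint passes its speed limit or range.

ROBOT

A 6-joint arm with a two-finger parallel gripper is mounted at the origin on the work surface. World frame = base frame: x ahead of the robot, y to its left, z up, the work surface at z = 0. Lengths are in mm, angles in rad, forces in N, time in s.
With the tool pointing down it reaches from about 350 to 775 mm from the base axis. Payload 7.3 kg.
Tool frame: the origin (TCP) lies at the very end of the fingers, on their centre line; the grasp point (between the pads) lies 19 mm behind it; x points along the fingers, z is the direction in which the jaws open and shut, and the axes are right-handed (so a half turn about x gives the same grasp; the last joint's range is limited). The gripper opens to 92 mm and grips with 3 to 60 N. Pads are 19 mm wide; open, the fingers measure 130 mm over their backs; the gripper's body (75 mm by 190 mm) begins 47 mm behind the grasp point.
Start: joints at [-1.374, 0.342, 1.524, -0, 1.275, -0.146], TCP at [176.489, -494.466, 226.741] pointing down, gripper open.
Joint ranges: [-2.53, 2.53], [-0.77, 2.02], [0.04, 2.7], [-1, 4.14], [0.28, 2.66], [-3.11, 3.11]. Speed limits (rad/s): [2.57, 2.57, 3.14, 3.14, 3.14, 3.14].

INTERFACE

Orientations are given as [roll, pitch, yaw] about the fixed x, y, z axes, in that order (R = Rz(yaw) Ry(pitch) Rx(roll)).
In Python, from plant import * gives the robot as it stands.
- The arm moves only by the tool carry_out, never from a script. Its argument "rows" is a list of rows, each a list of 4 numbers: the shift along the world's x, y, z in mm, then the turn about the world's z in degrees. In form: [[x, y, z, twist], ...]. A call has 1 to 20 rows; each row is the pose to reach, as a shift and turn from the pose measured when the call began; what a row does not reach only later rows make up. A row lasts 1/12 s, in which the tool goes at most 41.7 mm and 7.16 degrees, less where a joint would pass 70% of its speed; a pose out of reach is approached as far as the arm can. A call with a gripper value outside its range is refused whole. "hand" is the finger opening in mm, from 0 to 91.8, set as the call begins (left out, the last holds). The fingers move at their own pace and stop on an object; the grip force is fixed at half the most. Time passes only in rows, so rows that repeat a pose let the fingers close. It gives the time, the measured TCP pose, the force and the opening at its end, in the units of the state.
- get_obs(): the state, without advancing time (a new reading comes with each control period).
- capture(name): name is "side" or "top" or "wrist"; returns the picture (480x640x3 uint8, red, green, blue); there is no depth.
- camera_info(name): a dict with "camera_matrix" (3x3 intrinsics, pixels), "pose" (4x4, takes a point from camera to world coordinates); the wrist camera has in their place "mount" (4x4, takes a point from camera to tool coordinates, whose origin is the TCP and whose axes are the tool frame's). Camera axes: x right, y down, z forward; pixel columns grow to the right and rows downward; lengths in mm; the calibration is good to about 2 mm. A picture is of the moment at which its call begins: read the wrist's pose just before it. camera_info takes no time and is no camera call.
- close_job(): hands the job in, once; it reports no verdict.
The state is a dict: "time": time; "joint_positions": joint angles; "dq": joint speeds; "tau": joint torques, N m; "tool_pos": TCP position; "tcp_rot": TCP orientation; "contact_force": force on the tool from outside, world axes, zero at the start; "moment": the same for the moment, N m; "grip_width": finger opening in mm.
Only numpy, scipy, OpenCV 4.12 (cv2) and the standard library are available. Lean on these libraries where they do the work, as an engineer would, in place of code of your own. Each camera call takes 0.05 s, during which the arm holds its last target. There are 200 camera calls.

## Working session

There is one attempt and no reset: what is moved stays moved. The work goes in short steps, Python scripts to look and compute and a tool call to move; the robot and the scene stay as the last step left them, time stands still between calls to the robot, and variables do not carry over. Pictures are saved under pics/ and viewed, about 8 in all and at most 12, crops included, and the job is handed in when it is done.

Besides the shell and the picture viewer there is one more tool, called after "Request:" as name(argument=value, ...) on one line, values as JSON. carry_out: Moves the arm, as the interface text tells. Its arguments: {"type":"object","properties":{"rows":{"type":"array"},"hand":{"type":"number"}},"required":["rows"]}

```bash
mkdir -p pics; cat > h.py <<'E'
from plant import *
import numpy as np, cv2
from scipy.spatial.transform import Rotation as R
def snap(n,f):
    o=get_obs(); im=capture(n); cv2.imwrite('pics/'+f+'.png',im[:,:,::-1]); return o,im
def campose(n,o=None):
    c=camera_info(n); K=np.array(c['camera_matrix'])
    if n!='wrist': return K,np.array(c['pose'])
    T=np.eye(4); T[:3,:3]=R.from_euler('xyz',o['tcp_rot']).as_matrix(); T[:3,3]=o['tool_pos']
    return K,T@np.array(c['mount'])
def onplane(K,P,px,z):
    d=P[:3,:3]@np.linalg.solve(K,[px[0],px[1],1.]); return P[:3,3]+d*(z-P[2,3])/d[2]
def proj(K,P,p):
    q=K@(P[:3,:3].T@(np.array(p,float)-P[:3,3])); return q[:2]/q[2]
E
python3 - <<'E'
from h import *
a=snap('top','top0')[1]; b=snap('side','side0')[1]
o=get_obs(); print(o)
for n in('top','side'):
    K,P=campose(n); print(n,K.round(1).tolist(),P.round(3).tolist())
print(camera_info('wrist'))
E
```

```text
{'time': 0.1, 'joint_positions': array([-1.37399946e+00,  3.42645196e-01,  1.52493582e+00, -2.51144721e-05,
        1.27543852e+00, -1.45972598e-01]), 'dq': array([ 0.00091514, -0.00094043, -0.00232301,  0.00033497, -0.00089802,
        0.00065987]), 'tau': array([ 2.13184561e-03, -4.32004058e+01, -2.44694942e+01,  7.19566480e-02,
        5.26614266e-02, -6.42756709e-05]), 'tool_pos': array([ 176.40224449, -494.06963332,  226.11355183]), 'tcp_rot': array([3.01244989, 1.56936924, 1.78443035]), 'contact_force': array([0.31135836, 0.53857507, 0.15810828]), 'moment': array([0.04082512, 0.00968635, 0.01580181]), 'grip_width': 92.03769282857074}
top [[472.5, 0.0, 313.0], [0.0, 472.5, 237.6], [0.0, 0.0, 1.0]] [[0.016, -0.996, 0.093, 479.222], [-1.0, -0.016, -0.007, 28.105], [0.009, -0.093, -0.996, 1044.254], [0.0, 0.0, 0.0, 1.0]]
side [[530.0, 0.0, 317.2], [0.0, 530.0, 234.2], [0.0, 0.0, 1.0]] [[-0.84, -0.427, 0.334, 229.72], [-0.542, 0.647, -0.537, 570.785], [0.013, -0.632, -0.775, 835.603], [0.0, 0.0, 0.0, 1.0]]
{'camera_matrix': array([[391.79024645,   0.        , 317.09999463],
       [  0.        , 391.79024645, 241.32361216],
       [  0.        ,   0.        ,   1.        ]]), 'mount': array([[-6.56850735e-04, -2.76190067e-01,  9.61102812e-01,
        -1.57497643e+02],
       [-5.41287915e-04, -9.61102780e-01, -2.76190428e-01,
         7.44310791e+01],
       [ 9.99999638e-01, -7.01649223e-04,  4.81802722e-04,
        -1.09128516e+00],
       [ 0.00000000e+00,  0.00000000e+00,  0.00000000e+00,
         1.00000000e+00]])}
```

View pics/top0.png

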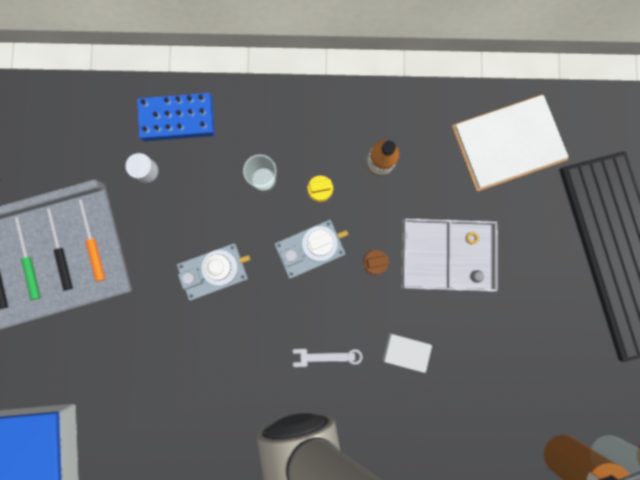

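View pics/side0.png

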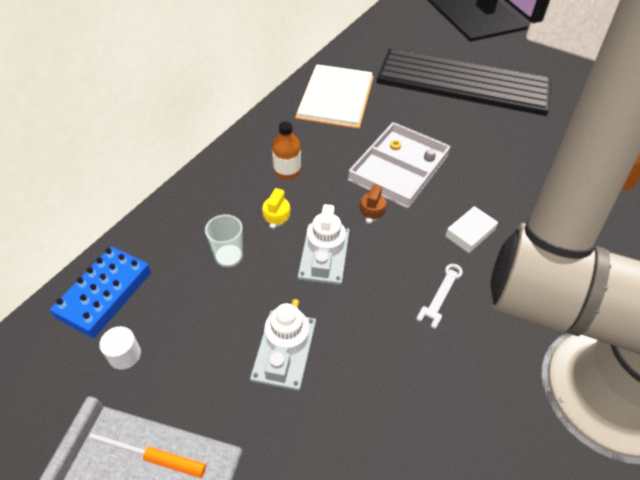

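The top view shows the bar-grip candidates:
- White, on a mount: (320,243), with its button at (291,256).
- Yellow look-alike: (320,188).
- Brown look-alike: (376,262).
- White domed neighbour: (218,267), with its button at (188,279).

I choose (320,243). The empty tray half is centred near (426,255).

```bash
python3 - <<'E'
from h import *
a=cv2.imread('pics/top0.png'); b=cv2.imread('pics/side0.png')
c1=cv2.resize(a[210:285,265:360],None,fx=4,fy=4,interpolation=cv2.INTER_CUBIC)
c2=cv2.resize(b[195:290,290:385],None,fx=4,fy=4,interpolation=cv2.INTER_CUBIC)
h=max(c1.shape[0],c2.shape[0]); c1=cv2.copyMakeBorder(c1,0,h-c1.shape[0],0,0,cv2.BORDER_CONSTANT)
cv2.imwrite('pics/crop.png',np.hstack([c1,c2]))
K,P=campose('top')
for n,px,z in [('cart',(319,243),95),('button',(291,256),53),('tray far-left',(404,220),34),('tray BL',(404,289),34),('tray R',(497,221),34),('tray BR',(497,291),34),('div',(449,255),26),('freec',(426,255),4),('m2',(217,266),95),('b2',(188,279),53)]:
    print(n,onplane(K,P,px,z).round(1))
E
```

```text
cart [557.2   8.8  95. ]
button [532.3  66.3  53. ]
tray far-left [ 615.  -175.2   34. ]
tray BL [ 466.9 -174.8   34. ]
tray R [ 616.2 -376.6   34. ]
tray BR [ 465.7 -373.4   34. ]
div [ 541.4 -274.1   26. ]
freec [ 541.9 -229.7    4. ]
m2 [507.7 212.5  95. ]
b2 [480.9 280.   53. ]
```

View pics/crop.png

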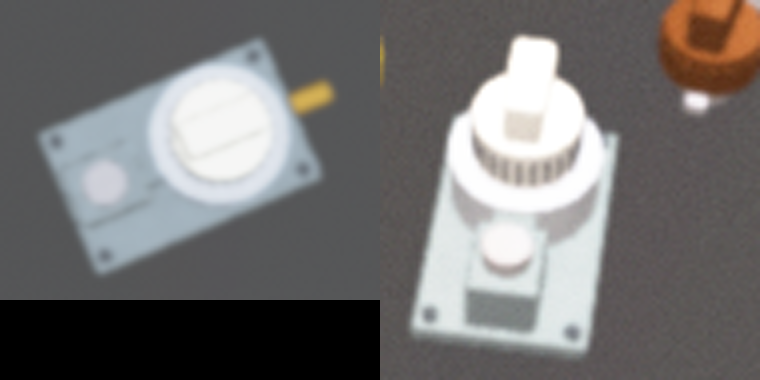

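The crop confirms the choice: a white cartridge with a straight bar, the bar pointing at the button (about 113° in world), and the brass port opposite. Next I work out the tool yaw and the last joint's sense.

```bash
python3 - <<'E'
from h import *
o=get_obs(); M=R.from_euler('xyz',o['tcp_rot']).as_matrix(); print(M.round(3)); z=M[:,2];print(np.degrees(np.arctan2(z[1],z[0])))
E
```

```text
[[-0.     0.942  0.336]
 [ 0.001  0.336 -0.942]
 [-1.     0.    -0.001]]
-70.36032928732864
```

Request:
carry_out(rows=[[21,29,0,5],[42,57,0,10],[62,86,0,16],[83,114,0,21],[104,143,0,26],[125,171,0,31],[145,200,0,37],[166,228,0,42],[187,257,0,47],[208,286,0,52],[229,314,0,57],[249,343,0,63],[270,371,0,68],[291,400,0,73],[312,428,0,78],[332,457,0,84],[353,485,0,89],[374,514,0,94],[374,514,0,94],[374,514,0,94]], hand=0)

```text
time: 1.77
tool_pos: [550.6, 21.5, 225.2]
tcp_rot: [2.835, 1.568, -3.033]
contact_force: [-0.4, -0.5, 0.3]
grip_width: 0.2
```

```bash
python3 - <<'E'
from h import *
o,im=snap('wrist','w1'); print(o['tool_pos'],o['tcp_rot'],o['contact_force'],o['joint_positions'])
K,P=campose('wrist',o)
for p in [(557,9,95),(532,66,53)]: print(proj(K,P,p))
E
```

```text
[550.62743189  21.46202374 225.18913792] [ 2.83462422  1.56792858 -3.03306355] [-0.41566525 -0.53286147  0.27178631] [-9.97902434e-02  3.92690808e-01  1.45159938e+00 -6.15506968e-04
  1.30010826e+00 -5.15122365e-01]
[318.65532013 249.85248875]
[318.85735797 163.02695126]
```

View pics/w1.png

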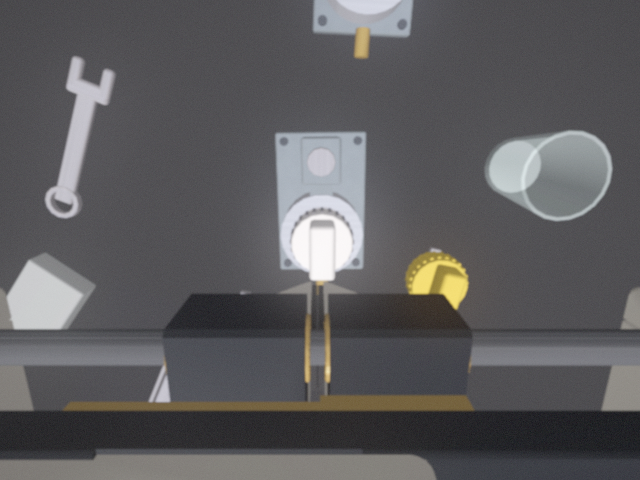

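The wrist view has the fingertip at (318,290), the button at (320,162), the bar top running from about (322,221) to (322,279), and the foot-plate corners clearly visible. I now refine these with masks.

```bash
python3 - <<'E'
from h import *
o=get_obs(); K,P=campose('wrist',o)
im=cv2.imread('pics/w1.png'); g=cv2.cvtColor(im,cv2.COLOR_BGR2GRAY)
# foot plate corners
pl=[onplane(K,P,p,10) for p in [(276,133),(365,132),(364,268),(280,268)]]
c=np.mean(pl,0); d=(pl[0]+pl[1]-pl[2]-pl[3])/2; print('plate c',c.round(1),'dir',np.degrees(np.arctan2(d[1],d[0])).round(1),np.linalg.norm(d))
# holes / button circle
roi=g[145:180,302:340]; print(roi[::3,::3])
E
python3 - <<'E'
import cv2,numpy as np
im=cv2.imread('pics/w1.png'); a=im[120:300,260:380]
cv2.imwrite('pics/w1c.png',cv2.convertScaleAbs(cv2.resize(a,None,fx=4,fy=3.3,interpolation=cv2.INTER_CUBIC),alpha=1.6,beta=-150))
E
```

```text
plate c [550.5  27.5  10. ] dir 114.5 131.8372974976379
[[169 178 181 180 178 177 176 178 180 179 179 178 174]
 [168 176 179 180 168 168 181 176 168 176 179 179 172]
 [171 178 177 174 197 200 200 201 201 185 175 180 174]
 [171 179 173 195 200 201 200 202 202 201 184 178 175]
 [170 181 184 200 201 200 201 198 202 201 196 177 177]
 [171 178 196 198 199 200 203 200 202 202 199 180 175]
 [169 180 197 201 202 201 199 201 202 201 200 182 176]
 [168 178 190 201 202 202 201 200 203 203 198 179 177]
 [168 181 184 201 202 201 201 200 203 203 191 177 177]
 [166 180 178 184 200 202 201 200 203 196 178 180 175]
 [165 177 178 179 183 192 197 192 187 179 180 180 177]
 [166 179 179 180 179 179 181 179 176 178 179 182 175]]
```

View pics/w1c.png

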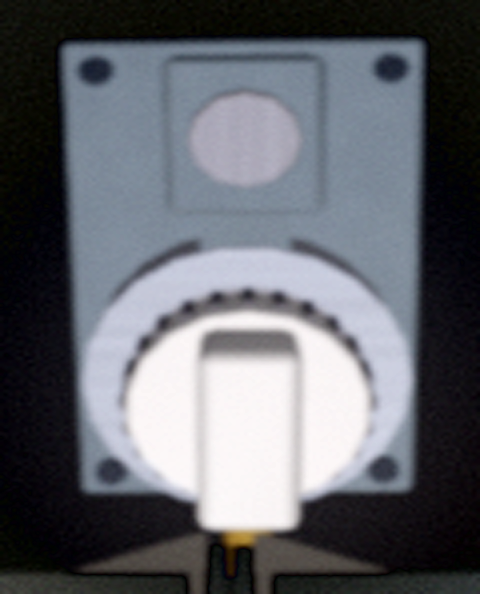

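```bash
python3 - <<'E'
from h import *
o=get_obs(); K,P=campose('wrist',o)
f=lambda p,z:onplane(K,P,(260+p[0]/4,120+p[1]/3.3),z)
b=f((245,138),53.5); print('button',b.round(1))
q=[f(p,95) for p in [(200,354),(298,354),(300,529),(197,529)]]
c=np.mean(q,0); d=(q[0]+q[1]-q[2]-q[3])/2; w=(q[1]+q[2]-q[0]-q[3])/2
print('bar',c.round(1),np.degrees(np.arctan2(d[1],d[0])),np.linalg.norm(d),np.linalg.norm(w))
v=(b-c)[:2]; print('sep',np.linalg.norm(v),np.degrees(np.arctan2(v[1],v[0])))
z=R.from_euler('xyz',o['tcp_rot']).as_matrix()[:,2]; print('jaw',np.degrees(np.arctan2(z[1],z[0])))
h=[f(p,10) for p in [(96,71),(391,68),(383,469),(112,471)]]; d=(h[0]+h[1]-h[2]-h[3])/2; print(np.degrees(np.arctan2(d[1],d[0])))
K,P=campose('top'); print('top: bar', onplane(K,P,(319.5,243),95).round(1))
s=[(404,220),(404,289),(497,221),(497,291)]
E
```

```text
button [532.9  66.6  53.5]
bar [560.4   5.6  95. ] 113.73614103086013 42.95570454277103 19.39667072052872
sep 66.89778736929092 114.22583696288679
jaw 23.69148618188244
114.3007504065544
top: bar [557.2   7.8  95. ]
```

Request:
carry_out(rows=[[-9,22,-20,0],[-17.5,45,-50,0],[-17.5,45,-85,0],[-17.5,45,-115,0],[-17.5,45,-140,0],[-17.5,45,-155,0],[-17.5,45,-162,0],[-17.5,45,-162,0],[-17.5,45,-162,0]])

```text
time: 2.57
tool_pos: [532.8, 64.6, 64.0]
tcp_rot: [2.993, 1.568, -2.878]
contact_force: [0.1, -0.6, 0.6]
grip_width: 0.3
```

Request:
carry_out(rows=[[0,2,-4,0],[0,2,-8,0],[0,2,-9,0],[0,2,-10,0],[0,2,-11,0],[0,2,-12,0],[0,2,-13,0],[0,2,-14,0],[0,2,-15,0],[0,2,-15,0]])

```text
time: 3.4
tool_pos: [532.9, 66.7, 49.0]
tcp_rot: [2.983, 1.569, -2.888]
contact_force: [-0.7, 1.2, 3.0]
grip_width: 0.5
```

Request:
carry_out(rows=[[0,0,-0.8,0],[0,0,-1.5,0],[0,0,-2,0],[0,0,-2.5,0],[0,0,-3,0],[0,0,-3,0]])

```text
time: 3.9
tool_pos: [532.9, 66.7, 45.9]
tcp_rot: [2.982, 1.569, -2.889]
contact_force: [0.1, -0.2, 3.1]
grip_width: 0.5
```

Request:
carry_out(rows=[[0,0,-0.4,0],[0,0,-0.8,0],[0,0,-1.2,0],[0,0,-1.2,0]])

```text
time: 4.23
tool_pos: [532.9, 66.7, 45.1]
tcp_rot: [3.004, 1.569, -2.867]
contact_force: [-3.1, 1.4, 7.7]
grip_width: 0.5
```

Request:
carry_out(rows=[[0,0,-0.4,0],[0,0,-0.8,0],[0,0,-0.8,0]])

```text
time: 4.48
tool_pos: [533.0, 66.7, 45.1]
tcp_rot: [3.077, 1.569, -2.794]
contact_force: [-2.9, 0.5, 10.5]
grip_width: 0.4
```

Request:
carry_out(rows=[[0,0,-0.8,0],[0,0,-1.6,0],[0,0,-1.6,0],[0,0,-1.6,0]])

```text
time: 4.82
tool_pos: [533.0, 66.8, 44.9]
tcp_rot: [-2.965, 1.57, -2.553]
contact_force: [-4.7, 0.2, 17.4]
grip_width: 0.1
```

Request:
carry_out(rows=[[0,0,5,0],[0,0,30,0],[0,0,60,0],[5,-10,80,0],[12,-28,85,0],[20,-46,85,0],[27,-61,85,0],[27,-61,85,0],[27,-61,85,0]], hand=50)

```text
time: 5.57
tool_pos: [559.8, 5.3, 129.4]
tcp_rot: [2.917, 1.569, -2.955]
contact_force: [-0.3, 0.4, 0.6]
grip_width: 49.5
```

```bash
python3 - <<'E'
from h import *
o,im=snap('wrist','w2'); print(o['tool_pos'],o['contact_force'],o['grip_width'])
K,P=campose('wrist',o); M=R.from_euler('xyz',o['tcp_rot']).as_matrix()
t=o['tool_pos']; print(np.degrees(np.arctan2(M[1,2],M[0,2])))
for s in(-25,0,25): print(proj(K,P,t+M[:,2]*s))
print(proj(K,P,(560.4,5.6,95)))
cv2.imwrite('pics/w2c.png',cv2.resize(im[100:400,160:480,::-1],None,fx=2,fy=2))
E
```

```text
[559.84777928   5.32642676 129.37269459] [-0.34626588  0.40686075  0.58110586] 49.504114941694986
23.53044870027861
[259.98325288 307.13767224]
[316.86991509 307.13523687]
[373.77553051 307.13280069]
[318.26464456 278.40829974]
```

View pics/w2c.png

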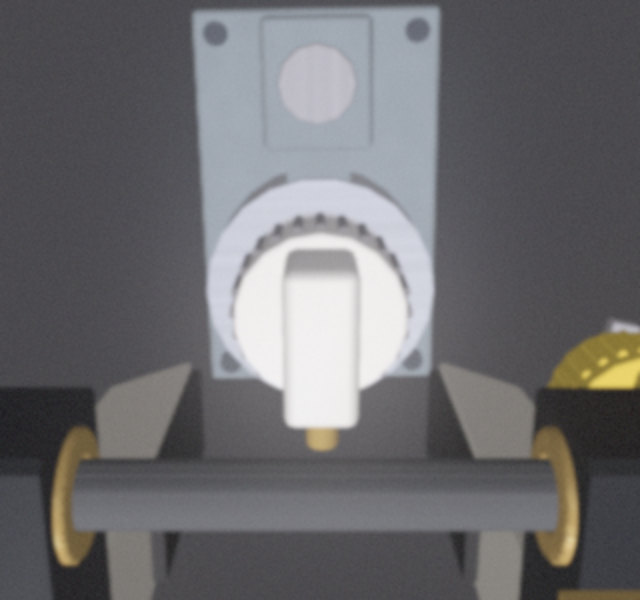

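The close view shows the bar centred at crop x = 321 and the finger midpoint at 316, so I shift about 1.4 mm along the jaw axis and descend.

Request:
carry_out(rows=[[1.3,0.6,-10,0],[1.3,0.6,-25,0],[1.3,0.6,-40,0],[1.3,0.6,-50,0],[1.3,0.6,-55,0],[1.3,0.6,-57.5,0],[1.3,0.6,-58,0],[1.3,0.6,-58,0]])

```text
time: 6.28
tool_pos: [561.1, 6.7, 71.6]
tcp_rot: [2.871, 1.569, -3.0]
contact_force: [0.8, 0.2, 0.3]
grip_width: 49.8
```

Request:
carry_out(rows=[[0,0,0,0],[0,0,0,0],[0,0,0,0],[0,0,0,0]], hand=22)

```text
time: 6.62
tool_pos: [561.3, 6.7, 72.0]
tcp_rot: [3.019, 1.57, -2.852]
contact_force: [-0.6, -0.3, -0.3]
grip_width: 27.8
```

Request:
carry_out(rows=[[0,0,0,0],[0,0,0,0],[0,0,0,0]])

```text
time: 6.87
tool_pos: [561.3, 6.7, 72.1]
tcp_rot: [-3.116, 1.57, -2.704]
contact_force: [0.4, 0.3, 1.0]
grip_width: 22.0
```

Request:
carry_out(rows=[[0,0,0,0],[0,0,0,0],[0,0,0,0],[0,0,0,0]], hand=16)

```text
time: 7.2
tool_pos: [561.2, 6.7, 72.1]
tcp_rot: [3.123, 1.57, -2.748]
contact_force: [-0.7, -0.7, 0.2]
grip_width: 19.8
```

```bash
python3 - <<'E'
from h import *
o=get_obs(); print(o['tool_pos'],o['contact_force'],o['moment'],o['grip_width'],o['joint_positions'])
E
```

```text
[561.22515114   6.65702991  72.10762159] [-0.69846747 -0.68229354  0.22500091] [-0.06925268  0.0196655   0.07189823] 19.810507010191145 [-1.24413769e-01  5.72466439e-01  1.61762239e+00 -5.79872984e-04
  9.52333241e-01 -5.35863737e-01]
```

Request:
carry_out(rows=[[0,0,0,2],[0,0,0,4],[0,0,0,6],[0,0,0,8],[0,0,0,10],[0,0,0,12],[0,0,0,14],[0,0,0,14]])

```text
time: 7.87
tool_pos: [561.3, 6.7, 72.1]
tcp_rot: [-3.126, 1.57, -2.468]
contact_force: [-0.0, -0.2, 0.7]
grip_width: 20.0
```

```bash
cat > s.py <<'E'
from h import *
o=get_obs(); M=R.from_euler('xyz',o['tcp_rot']).as_matrix()
print(o['tool_pos'].round(2),'F',o['contact_force'].round(2),'M',o['moment'].round(3),'w',o['grip_width'].round(1),'jaw',np.degrees(np.arctan2(M[1,2],M[0,2])).round(2),'q6',o['joint_positions'][5].round(2))
E
python3 s.py
```

```text
Traceback (most recent call last):
  File "s.py", line 3, in <module>
    print(o['tool_pos'].round(2),'F',o['contact_force'].round(2),'M',o['moment'].round(3),'w',o['grip_width'].round(1),'jaw',np.degrees(np.arctan2(M[1,2],M[0,2])).round(2),'q6',o['joint_positions'][5].round(2))
                                                                                              ^^^^^^^^^^^^^^^^^^^^^
AttributeError: 'float' object has no attribute 'round'
```

```bash
sed -i "s/o\['grip_width'\].round(1)/round(o['grip_width'],1)/" s.py; python3 s.py
```

```text
[561.31   6.7   72.11] F [-0.03 -0.15  0.65] M [ 0.096 -0.111 -0.016] w 20.0 jaw 37.65 q6 -0.78
```

Request:
carry_out(rows=[[0,0,0,3],[0,0,0,6],[0,0,0,9],[0,0,0,12],[0,0,0,15],[0,0,0,18],[0,0,0,21],[0,0,0,24],[0,0,0,27],[0,0,0,30],[0,0,0,30]])

```text
time: 8.78
tool_pos: [561.4, 6.8, 72.1]
tcp_rot: [-2.823, 1.57, -1.642]
contact_force: [0.5, 0.9, 0.5]
grip_width: 19.7
```

```bash
python3 s.py
```

```text
[561.41   6.76  72.14] F [0.5  0.89 0.46] M [ 0.184 -0.145  0.043] w 19.7 jaw 67.7 q6 -1.31
```

Request:
carry_out(rows=[[0,0,0,1],[0,0,0,2],[0,0,0,3],[0,0,0,4],[0,0,0,4]])

```text
time: 9.2
tool_pos: [561.4, 6.7, 72.1]
tcp_rot: [-2.823, 1.57, -1.571]
contact_force: [0.4, 0.7, -0.2]
grip_width: 19.6
```

```bash
python3 s.py
```

```text
[561.41   6.75  72.12] F [ 0.4   0.74 -0.23] M [ 0.146 -0.177 -0.098] w 19.6 jaw 71.74 q6 -1.38
```

Request:
carry_out(rows=[[0,0,0,1],[0,0,0,2],[0,0,0,3],[0,0,0,3]])

```text
time: 9.53
tool_pos: [561.4, 6.8, 72.1]
tcp_rot: [-2.791, 1.57, -1.485]
contact_force: [-0.5, 0.9, 0.3]
grip_width: 19.7
```

```bash
python3 s.py
```

```text
[561.42   6.76  72.13] F [-0.53  0.91  0.31] M [ 0.199 -0.169 -0.117] w 19.7 jaw 74.82 q6 -1.43
```

Request:
carry_out(rows=[[0,0,0,1],[0,0,0,2],[0,0,0,3],[0,0,0,4],[0,0,0,4]])

```text
time: 9.95
tool_pos: [561.4, 6.8, 72.1]
tcp_rot: [-2.736, 1.57, -1.359]
contact_force: [0.0, 1.4, 0.5]
grip_width: 20.1
```

```bash
python3 s.py
```

```text
[561.44   6.77  72.1 ] F [0.02 1.38 0.46] M [ 0.182 -0.228 -0.024] w 20.1 jaw 78.91 q6 -1.5
```

Request:
carry_out(rows=[[0,0,0,1],[0,0,0,2],[0,0,0,3],[0,0,0,4],[0,0,0,4]])

```text
time: 10.37
tool_pos: [561.5, 6.8, 72.1]
tcp_rot: [-2.665, 1.57, -1.217]
contact_force: [-0.4, -0.7, 0.6]
grip_width: 19.8
```

```bash
python3 s.py
```

```text
[561.46   6.77  72.14] F [-0.43 -0.68  0.59] M [ 0.198 -0.146  0.005] w 19.8 jaw 82.99 q6 -1.57
```

Request:
carry_out(rows=[[0,0,0,1],[0,0,0,2],[0,0,0,3],[0,0,0,4],[0,0,0,4]])

```text
time: 10.78
tool_pos: [561.5, 6.8, 72.1]
tcp_rot: [-2.71, 1.57, -1.191]
contact_force: [0.8, 0.4, 0.8]
grip_width: 20.2
```

```bash
python3 s.py
```

```text
[561.46   6.78  72.14] F [0.83 0.44 0.83] M [ 0.169 -0.137 -0.041] w 20.2 jaw 87.07 q6 -1.64
```

Request:
carry_out(rows=[[0,0,0,1],[0,0,0,2],[0,0,0,3],[0,0,0,4],[0,0,0,4]])

```text
time: 11.2
tool_pos: [561.5, 6.8, 72.1]
tcp_rot: [-2.695, 1.57, -1.104]
contact_force: [-0.1, -0.5, -0.1]
grip_width: 20.0
```

```bash
python3 s.py
```

```text
[561.46   6.76  72.14] F [-0.13 -0.48 -0.11] M [ 0.157 -0.078 -0.011] w 20.0 jaw 91.15 q6 -1.71
```

Request:
carry_out(rows=[[0,0,0,1],[0,0,0,2],[0,0,0,3],[0,0,0,4],[0,0,0,4]])

```text
time: 11.62
tool_pos: [561.5, 6.7, 72.2]
tcp_rot: [-2.741, 1.57, -1.079]
contact_force: [0.4, -0.8, 1.1]
grip_width: 20.1
```

```bash
python3 s.py
```

```text
[561.46   6.72  72.16] F [ 0.45 -0.78  1.06] M [ 0.176 -0.041 -0.045] w 20.1 jaw 95.23 q6 -1.79
```

Request:
carry_out(rows=[[0,0,0,1],[0,0,0,2],[0,0,0,3],[0,0,0,4],[0,0,0,4]])

```text
time: 12.03
tool_pos: [561.5, 6.7, 72.2]
tcp_rot: [-2.681, 1.57, -0.948]
contact_force: [0.0, -0.9, 1.4]
grip_width: 19.9
```

```bash
python3 s.py
```

```text
[561.48   6.74  72.22] F [ 0.04 -0.95  1.43] M [ 0.109 -0.047 -0.021] w 19.9 jaw 99.32 q6 -1.86
```

Request:
carry_out(rows=[[0,0,0,1],[0,0,0,2],[0,0,0,3],[0,0,0,4],[0,0,0,4]])

```text
time: 12.45
tool_pos: [561.6, 6.7, 72.5]
tcp_rot: [-2.549, 1.57, -0.745]
contact_force: [-0.4, -0.0, 3.2]
grip_width: 20.1
```

```bash
python3 s.py
```

```text
[561.56   6.68  72.5 ] F [-0.42 -0.02  3.21] M [ 0.099  0.063 -0.065] w 20.1 jaw 103.41 q6 -1.93
```

The upward force is growing to 3.2 N, so the spring is starting to push. I continue in smaller steps.

Request:
carry_out(rows=[[0,0,0,1],[0,0,0,2],[0,0,0,3],[0,0,0,3]])

```text
time: 12.78
tool_pos: [561.8, 6.7, 72.8]
tcp_rot: [-2.294, 1.569, -0.435]
contact_force: [-1.5, 0.1, 5.1]
grip_width: 19.6
```

```bash
python3 s.py
```

```text
[561.77   6.69  72.82] F [-1.55  0.13  5.15] M [0.115 0.09  0.012] w 19.6 jaw 106.51 q6 -1.98
```

Request:
carry_out(rows=[[0,0,0,1],[0,0,0,2],[0,0,0,3],[0,0,0,3]])

```text
time: 13.12
tool_pos: [561.9, 6.7, 73.0]
tcp_rot: [-2.237, 1.569, -0.324]
contact_force: [0.2, 0.3, 5.2]
grip_width: 19.9
```

```bash
python3 s.py
```

```text
[561.9    6.72  72.97] F [0.18 0.3  5.16] M [ 0.199  0.007 -0.018] w 19.9 jaw 109.61 q6 -2.04
```

Request:
carry_out(rows=[[0,0,0,1],[0,0,0,2],[0,0,0,3],[0,0,0,3]])

```text
time: 13.45
tool_pos: [562.0, 6.8, 73.1]
tcp_rot: [-2.118, 1.569, -0.151]
contact_force: [-0.3, 0.6, 5.4]
grip_width: 19.7
```

```bash
python3 s.py
```

```text
[561.97   6.83  73.08] F [-0.25  0.63  5.41] M [ 0.284  0.078 -0.045] w 19.7 jaw 112.71 q6 -2.09
```

Request:
carry_out(rows=[[0,0,0,0.7],[0,0,0,1.4],[0,0,0,2],[0,0,0,2]])

```text
time: 13.78
tool_pos: [561.8, 7.2, 73.1]
tcp_rot: [-1.68, 1.569, 0.322]
contact_force: [-1.4, 1.9, 5.5]
grip_width: 19.9
```

```bash
python3 s.py
```

```text
[561.76   7.16  73.08] F [-1.4   1.85  5.52] M [ 0.42   0.182 -0.487] w 19.9 jaw 114.74 q6 -2.13
```

I feel the stop: Mz is −0.49 N m at about 91°. I back off slightly and start lifting gently.

Request:
carry_out(rows=[[0,0,0,-0.7],[0,-0.2,0,-1.5],[0,-0.3,0.5,-1.5],[0,-0.3,1,-1.5],[0,-0.3,1.5,-1.5],[0,-0.3,2,-1.5]])

```text
time: 14.28
tool_pos: [561.7, 7.1, 75.0]
tcp_rot: [-1.489, 1.569, 0.487]
contact_force: [0.3, 2.4, 3.2]
grip_width: 19.9
```

```bash
python3 s.py
```

```text
[561.7    7.06  75.01] F [0.3  2.38 3.24] M [ 0.543 -0.002  0.028] w 19.9 jaw 113.26 q6 -2.1
```

Lifting freely, with the spring still pushing. I continue slowly.

Request:
carry_out(rows=[[0,0,0.7,0],[0,0,1.4,0],[0,0,2.1,0],[0,0,2.8,0],[0,0,3.5,0],[0,0,4.2,0],[0,0,5,0],[0,0,6,0]])

```text
time: 14.95
tool_pos: [561.2, 6.9, 80.4]
tcp_rot: [-0.335, 1.57, 1.642]
contact_force: [-1.0, 0.6, -3.3]
grip_width: 19.8
```

```bash
python3 s.py
```

```text
[561.17   6.93  80.41] F [-1.04  0.55 -3.32] M [ 0.136 -0.195 -0.006] w 19.8 jaw 113.26 q6 -2.1
```

Request:
carry_out(rows=[[0,0,2,0],[0,0,4,0],[0,0,7,0],[0,0,10,0],[0,0,14,0],[0,0,18,0],[0,0,22,0]])

```text
time: 15.53
tool_pos: [561.3, 6.9, 103.0]
tcp_rot: [-0.845, 1.57, 1.132]
contact_force: [-0.4, -0.2, -2.5]
grip_width: 19.7
```

Request:
carry_out(rows=[[0,0,6,0],[0,0,14,0],[0,0,24,0],[0,0,36,0],[0,0,48,0],[0,0,56,0],[0,0,60,0],[0,0,60,0]])

```text
time: 16.2
tool_pos: [561.8, 6.9, 164.3]
tcp_rot: [-1.81, 1.568, 0.167]
contact_force: [0.7, -0.2, -4.0]
grip_width: 20.1
```

```bash
python3 s.py; python3 - <<'E'
from h import *
im=capture('side'); cv2.imwrite('pics/s1.png',cv2.resize(im[80:300,260:500,::-1],None,fx=2.5,fy=2.5))
t=cv2.imread('pics/top0.png'); K,P=campose('top')
# tray rim (outer/inner lines) in first top picture
c=t[205:305,395:505]; cv2.imwrite('pics/tray.png',cv2.resize(c,None,fx=5,fy=5,interpolation=cv2.INTER_CUBIC))
E
```

```text
[561.81   6.85 164.28] F [ 0.7  -0.17 -4.05] M [ 0.047 -0.176  0.017] w 20.1 jaw 113.26 q6 -2.1
```

View pics/s1.png

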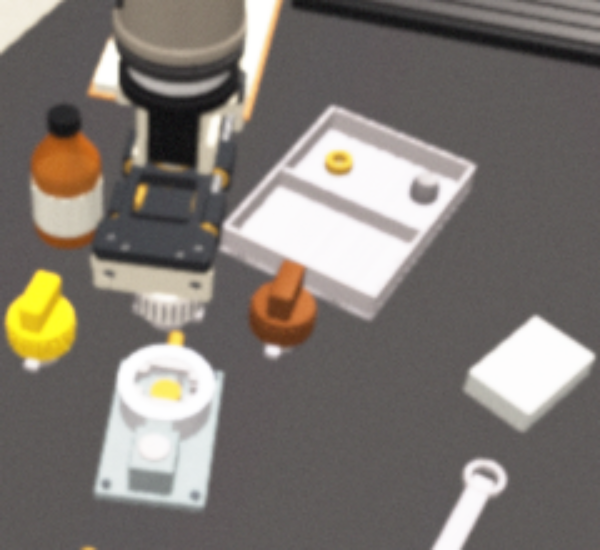

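View pics/tray.png

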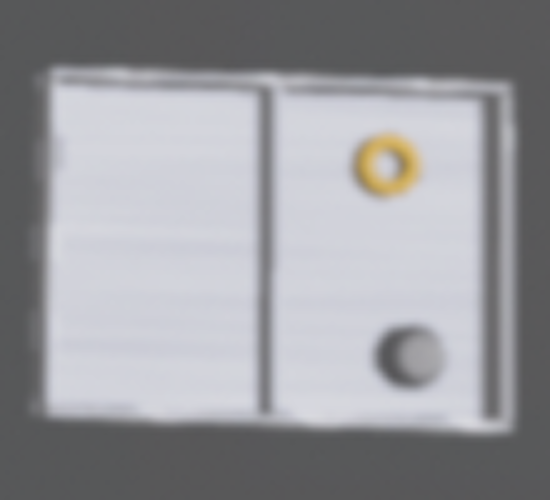

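The side view shows the socket empty, the button down and the cartridge hanging upright at (170,305). The tray is undisturbed, with its rim corners in the tray crop at (50,70), (510,85), (510,430) and (40,412). That puts the free-half centre at about (541,−226). I carry the cartridge there.

Request:
carry_out(rows=[[-0.5,-4,0,0],[-1,-12,0,0],[-2,-25,0,0],[-4,-42,0,0],[-5,-60,0,0],[-7,-80,0,0],[-9,-100,0,0],[-11,-120,0,0],[-13,-140,0,0],[-14,-160,0,0],[-16,-180,0,0],[-18,-198,0,0],[-19,-213,0,0],[-20,-224,0,0],[-21,-230,0,0],[-21,-233,0,0],[-21,-233,0,0],[-21,-233,0,0]])

```text
time: 17.75
tool_pos: [540.4, -225.5, 163.3]
tcp_rot: [-1.078, 1.569, 0.9]
contact_force: [-0.6, 0.0, -3.5]
grip_width: 19.8
```

Request:
carry_out(rows=[[0,0,-4,0],[0,0,-12,0],[0,0,-24,0],[0,0,-38,0],[0,0,-52,0],[0,0,-66,0],[0,0,-78,0],[0,0,-87,0],[0,0,-92,0],[0,0,-95,0],[0,0,-95,0]])

```text
time: 18.67
tool_pos: [540.3, -225.2, 67.8]
tcp_rot: [-0.611, 1.569, 1.367]
contact_force: [1.0, -0.0, -2.6]
grip_width: 19.5
```

```bash
python3 s.py; python3 - <<'E'
from h import *
im=capture('side'); cv2.imwrite('pics/s2.png',cv2.resize(im[80:300,300:500,::-1],None,fx=2.5,fy=2.5))
E
```

```text
[ 540.31 -225.22   67.84] F [ 0.96 -0.03 -2.63] M [ 0.18  -0.127  0.005] w 19.5 jaw 113.3 q6 -2.51
```

View pics/s2.png

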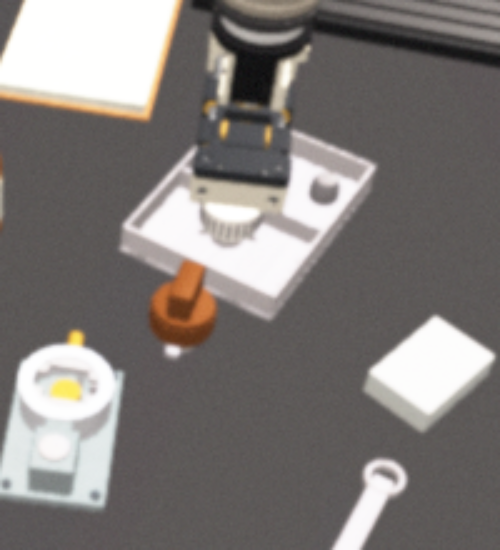

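The cartridge hangs over the empty half, clear of the divider and walls. I lower it slowly and feel for the floor.

Request:
carry_out(rows=[[0,0,-1.5,0],[0,0,-3,0],[0,0,-4.5,0],[0,0,-6,0],[0,0,-7.5,0],[0,0,-8.5,0],[0,0,-9.5,0],[0,0,-9.5,0]])

```text
time: 19.38
tool_pos: [540.5, -225.4, 58.7]
tcp_rot: [-0.979, 1.569, 0.999]
contact_force: [0.4, -0.1, -2.1]
grip_width: 19.3
```

```bash
python3 s.py
```

```text
[ 540.47 -225.38   58.67] F [ 0.43 -0.14 -2.11] M [ 0.193 -0.149 -0.044] w 19.3 jaw 113.3 q6 -2.51
```

Request:
carry_out(rows=[[0,0,-0.5,0],[0,0,-1,0],[0,0,-1.5,0],[0,0,-2,0],[0,0,-2.5,0],[0,0,-2.5,0]])

```text
time: 19.88
tool_pos: [540.4, -225.3, 56.1]
tcp_rot: [-0.872, 1.569, 1.105]
contact_force: [0.5, 0.5, -2.2]
grip_width: 19.9
```

```bash
python3 s.py
```

```text
[ 540.42 -225.35   56.07] F [ 0.53  0.51 -2.18] M [ 0.07  -0.161  0.021] w 19.9 jaw 113.3 q6 -2.51
```

Request:
carry_out(rows=[[0,0,-0.5,0],[0,0,-1,0],[0,0,-1.5,0],[0,0,-2,0],[0,0,-2,0]])

```text
time: 20.3
tool_pos: [540.4, -225.3, 53.9]
tcp_rot: [-0.722, 1.569, 1.256]
contact_force: [-0.2, 0.2, -3.5]
grip_width: 20.0
```

```bash
python3 s.py
```

```text
[ 540.36 -225.34   53.92] F [-0.21  0.22 -3.52] M [ 0.094 -0.143  0.026] w 20.0 jaw 113.3 q6 -2.51
```

Request:
carry_out(rows=[[0,0,-0.5,0],[0,0,-1,0],[0,0,-1.5,0],[0,0,-2,0],[0,0,-2,0]])

```text
time: 20.72
tool_pos: [540.4, -225.3, 52.1]
tcp_rot: [-0.816, 1.569, 1.162]
contact_force: [-0.3, 1.7, -1.3]
grip_width: 19.8
```

```bash
python3 s.py
```

```text
[ 540.39 -225.31   52.1 ] F [-0.33  1.68 -1.33] M [ 0.217 -0.013 -0.023] w 19.8 jaw 113.3 q6 -2.51
```

Request:
carry_out(rows=[[0,0,-0.4,0],[0,0,-0.8,0],[0,0,-0.8,0]])

```text
time: 20.97
tool_pos: [540.4, -225.3, 52.1]
tcp_rot: [-1.094, 1.569, 0.883]
contact_force: [-2.2, 0.8, 5.1]
grip_width: 19.6
```

```bash
python3 s.py
```

```text
[ 540.44 -225.31   52.06] F [-2.16  0.81  5.11] M [0.421 0.384 0.041] w 19.6 jaw 113.3 q6 -2.51
```

The cartridge is on the floor: +5 N upward and no further descent. I release it, opening gently, and retreat straight up.

Request:
carry_out(rows=[[0,0,0,0],[0,0,0,0],[0,0,0,0],[0,0,0,0],[0,0,0,0],[0,0,0,0]], hand=44)

```text
time: 21.47
tool_pos: [540.4, -225.3, 52.0]
tcp_rot: [-1.055, 1.569, 0.922]
contact_force: [0.1, -0.8, 1.0]
grip_width: 44.2
```

Request:
carry_out(rows=[[0,0,3,0],[0,0,8,0],[0,0,18,0],[0,0,32,0],[0,0,50,0],[0,0,70,0],[0,0,90,0],[0,0,110,0],[0,0,130,0],[0,0,150,0],[0,0,160,0],[-30,20,160,0],[-60,40,160,0],[-90,60,160,0],[-110,80,160,0],[-120,90,160,0],[-120,90,160,0]])

```text
time: 22.88
tool_pos: [418.3, -133.3, 212.5]
tcp_rot: [-0.548, 1.569, 1.43]
contact_force: [0.6, 0.4, 0.8]
grip_width: 44.0
```

```bash
python3 s.py; python3 - <<'E'
from h import *
b=capture('side'); a=capture('top')
c1=cv2.resize(b[100:240,320:480,::-1],None,fx=2.5,fy=2.5); c2=cv2.resize(a[200:340,260:420+100,::-1],None,fx=1.5,fy=1.5)
c2=cv2.copyMakeBorder(c2,0,c1.shape[0]-c2.shape[0],0,0,cv2.BORDER_CONSTANT); cv2.imwrite('pics/end.png',np.hstack([c1,c2]))
E
```

```text
[ 418.3  -133.33  212.52] F [0.63 0.44 0.84] M [ 0.188 -0.176  0.017] w 44.0 jaw 113.36 q6 -2.46
```

View pics/end.png

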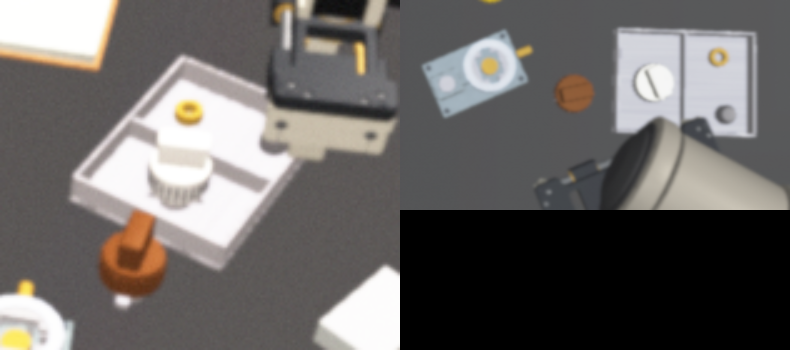

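The end view shows the cartridge upright in the empty half, at (654,83) in the top crop, with the nut, cap and brown look-alike unmoved and the gripper clear.

```bash
python3 - <<'E'
from h import *
print(close_job())
E
```

```text
the job is handed in; nothing more can be done
None
```

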